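# Sweep the left-over bolts into the counting tray's trough and shut its lid

### The arm

A 6-joint arm with a two-finger parallel gripper is mounted at the origin on a cart in front of the work surface, level with it; the furniture and walls round the work are solid. World frame = base frame: x ahead of the robot, y to its left, z up, the work surface at z = 0. Lengths are in m, angles in rad, forces in N, time in s.
With the tool pointing down it reaches from about 0.25 to 0.775 m from the base axis. Payload 4 kg.
Tool frame: the origin (TCP) lies on the centre line of the jaws, within the pads' length; the fingertips stand 14 mm ahead of it and the grasp point (between the pads) lies 5 mm behind it (robot.tcp_to_tips is the distance from the TCP to the fingertips, in m); z points along the fingers, y is the line along which they close (so a half turn about z gives the same grasp; the last joint's range is limited). The gripper opens to 94 mm and grips with 3 to 60 N. Pads are 16 mm wide; open, the fingers measure 119 mm over their backs; the gripper's body (75 mm by 177 mm) begins 78 mm behind the grasp point.
Start: joints at [-0.103, 0.087, 1.371, -0, 1.684, -0.103], TCP at [0.55, -0, 0.22] pointing down, gripper open.
Joint ranges: [-3.1, 3.1], [-0.76, 2.03], [0.27, 2.55], [-1.08, 4.22], [0.17, 2.65], [-2.57, 2.57]. Speed limits (rad/s): [2.79, 2.79, 3.14, 3.14, 3.14, 3.14].

### API

Orientations are given as [roll, pitch, yaw] about the fixed x, y, z axes, in that order (R = Rz(yaw) Ry(pitch) Rx(roll)).
In Python, from bench import robot gives the robot as it stands.
- The arm moves only by the tool carry_out, never from a script. Its argument "increments" is a list of rows, each a list of 3 entries, a list of its own where there are three numbers: the closure in counts, from 0 (fully open) to 255 (shut), then the shift along the tool's x, y, z in mm, then the turn about the tool's z in degrees. In form: [[fingers, [dx, dy, dz], twist], ...]. A call has 1 to 8 rows; each row shifts and turns the commanded pose from where the row before left it, along the tool's axes as they then stand; what a row does not reach is not made up. A row lasts 1/10 s, in which the tool goes at most 50 mm and 8.59 degrees, less where a joint would pass 70% of its speed; a pose out of reach is approached as far as the arm can. A call with a gripper value outside its range is refused whole. The fingers move at their own pace and stop on an object; the grip force is fixed at half the most. Time passes only in rows, so rows that do not move let the fingers close. It gives the time, the measured TCP pose, the force, the opening and the grip force at its end, in the units of the state.
- robot.get_obs(): the state, without advancing time (a new reading comes with each control period).
- robot.snapshot(name): name is "scene" or "side" or "wrist"; returns the picture (384x512x3 uint8, blue, green, red); there is no depth.
- robot.get_calibration(name): a dict with "vfov" (degrees; the focal length in pixels is half the picture's height over the tangent of half this angle, whatever the lens; pixels are square), "cx", "cy" (the principal point, pixels), "T" (4x4, takes a point from camera to world coordinates). Camera axes: x right, y down, z forward; pixel columns grow to the right and rows downward; lengths in m; the calibration is good to about 2 mm. The wrist camera is an equidistant fisheye: a pixel r from the principal point sees the ray r / f radians off the axis. A picture is of the moment at which its call begins: read the wrist's pose just before it. get_calibration takes no time and is no camera call; for the wrist camera it gives the pose at the moment of the call.
- robot.close_job(): hands the job in; it is judged then, once.
The state is a dict: "time": time; "joint_positions": joint angles; "qvel": joint speeds; "joint_torque": joint torques, N m; "tool_pos": TCP position; "ee_rot": TCP orientation; "wrist_force": force on the tool from outside, world axes, zero at the start; "wrist_torque": the same for the moment, N m; "width": finger opening in m; "finger_force": force on a finger pad.
Only numpy, scipy, OpenCV 4.12 (cv2) and the standard library are available. Lean on these libraries where they do the work, as an engineer would, in place of code of your own. Each camera call takes 0.05 s, during which the arm holds its last target. There are 200 camera calls.

### The job

Kitting is finished: with your fingertips, sweep the three loose bolts across the deck of the counting tray over its edge, so that all three lie down in the trough, then push the trough's lid fully shut over them so that none is lost when the tray is carried away. Push the bolts along gently, without ramming them: do not pinch them or pick any of them up. Leave the orange ring lying on the deck where it is, and do not disturb the grease tub, the oil bottle or the hex key beside the tray.

Things in the scene. Friction and masses are not known exactly. Their poses are not given: they have to be found in the camera images.
- tray: counting tray, grey sheet metal, 190 (x) x 300 (y) x 54 mm high; fixed. It stands on a plywood board laid over the valves, whose top is 119 mm above the worktop. Origin: centre of its underside; x to its far long side, y towards the trough, z up. Its deck is flat, lined with black rubber, from y = -146 to +82 mm and x = -91 to +91 mm
- deck_edge (a point): middle of the deck edge at the trough: tray x = 0, y = +82, z = 42 mm (all the deck's top is at z = 42 mm). Here the deck has no rim and drops straight into the trough; its three other sides have 4 mm thick rims up to z = 54 mm
- trough (a point): middle of the trough's floor: tray x = 0, y = +114, z = 5 mm. The trough is 182 mm long inside (along x) and 64 mm wide (y = 82 to 146 mm), its floor 37 mm below the deck; its outer wall and ends rise to z = 46 mm
- lid (a joint): hinge of the trough's aluminium lid, rad: 0 = shut flat, grows as it opens; starts open, leaning outward past upright (1.72 to 1.98; stop at 2.1). The axis runs along the tray's x at tray y = 150, z = 48 mm, on the trough's outer wall. The hinge is stiff and stays where it is left; about 1 N at the free edge moves it, and shut it rests on a stop
- lid_edge (a point): middle of the lid's free edge, 73 mm from the hinge axis. The lid is 178 mm long (tray x) and 3 mm thick; a lip along the free edge stands 5 mm up from its top face. Shut, the top face lies at tray z = 49.5 mm; open, it looks outward, away from the deck
- bolt1_mid (a point): an M8 hexagon-head bolt, plain steel, lying on the tray's deck: 35 mm long along its own y, head 15 mm wide and 13 mm high, about 25 g; this point is the middle of the bolt, 6.5 mm above what it lies on; slides easily, may turn or roll when pushed
- bolt2_mid (a point): an M8 hexagon-head bolt, plain steel, lying on the tray's deck: 35 mm long along its own y, head 15 mm wide and 13 mm high, about 25 g; this point is the middle of the bolt, 6.5 mm above what it lies on; slides easily, may turn or roll when pushed
- bolt3_mid (a point): an M8 hexagon-head bolt, plain steel, lying on the tray's deck: 35 mm long along its own y, head 15 mm wide and 13 mm high, about 25 g; this point is the middle of the bolt, 6.5 mm above what it lies on; slides easily, may turn or roll when pushed
- orange_ring: orange clamp ring, 71 mm across, 12 mm high, 60 g, lying loose on the deck at the end away from the trough, at least 45 mm behind the bolts; origin: centre of its underside; must stay there
- tub: round grease tub with screw lid, 66 mm across, 42 mm high, standing loose on the board beyond the tray's end that is away from the trough; origin: centre of its underside
- oiler: oil bottle with long spout, 38 mm across, 126 mm high, standing loose on the board behind the tray's far corner, away from the trough; origin: centre of its underside
- key: black hex key, 92 x 30 x 6 mm, lying loose on the board in front of the tray's near long side; origin: centre of its underside

How it is judged:
On the way, in this order (a step that is already met when the one before it is completed fails the run):
1. all three bolts lie in the trough (y of bolt1_mid in the frame of tray between 0.08 and 0.148 m and x of bolt1_mid in the frame of tray between -0.093 and 0.093 m and z of each of bolt1_mid, bolt2_mid, bolt3_mid in the frame of tray below 0.04 m and y of bolt2_mid in the frame of tray between 0.08 and 0.148 m and x of bolt2_mid in the frame of tray between -0.093 and 0.093 m and y of bolt3_mid in the frame of tray between 0.08 and 0.148 m and x of bolt3_mid in the frame of tray between -0.093 and 0.093 m and value of joint lid above 0.5 rad), for 0.2 s.
2. the lid is shut over them (y of bolt1_mid in the frame of tray between 0.08 and 0.148 m and x of bolt1_mid in the frame of tray between -0.093 and 0.093 m and z of each of bolt1_mid, bolt2_mid, bolt3_mid in the frame of tray below 0.04 m and y of bolt2_mid in the frame of tray between 0.08 and 0.148 m and x of bolt2_mid in the frame of tray between -0.093 and 0.093 m and y of bolt3_mid in the frame of tray between 0.08 and 0.148 m and x of bolt3_mid in the frame of tray between -0.093 and 0.093 m and value of joint lid below 0.06 rad), for 0.2 s.
At the end, for the whole second after the job is handed in: The middles of all three bolts are inside the trough and below the level of its rim; the lid is shut to within 0.06 rad (4 mm at its free edge); the orange ring is within 15 mm of where it lay (all of step 2 and distance of orange_ring from where it was at the start of the episode below 0.015 m); the robot touches nothing.
It fails at once if a bolt is lifted (its middle more than 20 mm above where it lies on the deck) (z of any of bolt1_mid, bolt2_mid, bolt3_mid in the frame of tray above 0.0685 m).
It fails at once if a bolt is pinched or pressed hard (over 35 N from the fingers) (contact force between the fingers and bolt1 above 35 N or contact force between the fingers and bolt2 above 35 N or contact force between the fingers and bolt3 above 35 N).
It fails at once if the orange ring is moved more than 15 mm (distance of orange_ring from where it was at the start of the episode above 0.015 m).
It fails at once if the grease tub, the oil bottle or the hex key is moved more than 15 mm (distance of any of tub, oiler, key from where it was at the start of the episode above 0.015 m).
It also fails if it takes over 64 s, if anything falls off the work surface, if the arm or the gripper's body presses on something with over 40 N, if the wrist force passes 120 N, or if a joint passes its speed limit or range.

## Working session

There is one attempt and no reset: what is moved stays moved. The work goes in short steps, Python scripts to look and compute and a tool call to move; the robot and the scene stay as the last step left them, time stands still between calls to the robot, and variables do not carry over. Pictures are saved under pics/ and viewed, at most 12 in all, crops included, and the job is handed in when it is done.

Besides the shell and the picture viewer there is one more tool, called after "Request:" as name(argument=value, ...), one argument or row to a line, values as JSON. carry_out: Moves the arm, as the interface text tells. Its arguments: {"type":"object","properties":{"increments":{"type":"array","items":{"type":"array"}}},"required":["increments"]}

```bash
mkdir -p pics
cat > h.py <<'E'
import numpy as np, cv2
from bench import robot
def f(c): return 192/np.tan(np.radians(c['vfov'])/2)
def to_plane(name,uv,z,c=None):
    c=c or robot.get_calibration(name); T=np.array(c['T']); F=f(c); out=[]
    for u,v in uv:
        x,y=u-c['cx'],v-c['cy']
        if name=='wrist':
            r=np.hypot(x,y); t=r/F; d=np.array([x/r*np.sin(t),y/r*np.sin(t),np.cos(t)])
        else: d=np.array([x/F,y/F,1])
        d=T[:3,:3]@d; p=T[:3,3]; out.append(p+d*(z-p[2])/d[2])
    return np.array(out)
E
python3 - <<'E'
from h import *
np.set_printoptions(precision=3,suppress=True)
a=robot.snapshot('scene');b=robot.snapshot('side');w=robot.snapshot('wrist')
for n,i in(('scene',a),('side',b),('wrist',w)):
    cv2.imwrite(f'pics/{n}0.png',cv2.resize(i,(800,600),interpolation=cv2.INTER_CUBIC)); c=robot.get_calibration(n);print(n,c['vfov'],c['cx'],c['cy'],np.array(c['T']))
o=robot.get_obs();print(o['tool_pos'],o['ee_rot'],o['time'],o['width'])
E
```

```text
scene 48.13772105939114 250.94840657818153 191.70128658533548 [[ 0.493 -0.651  0.576  0.016]
 [-0.87  -0.362  0.335 -0.354]
 [-0.01  -0.667 -0.745  0.933]
 [ 0.     0.     0.     1.   ]]
side 47.26912152206453 259.68025090508013 188.41564170332325 [[ 0.816 -0.356  0.455  0.172]
 [-0.578 -0.506  0.641 -0.629]
 [ 0.002 -0.786 -0.618  0.772]
 [ 0.     0.     0.     1.   ]]
wrist 65.70646984690485 255.29564577161295 189.1571740207252 [[ 1.     0.    -0.001  0.55 ]
 [ 0.    -0.963 -0.269  0.079]
 [-0.001  0.269 -0.963  0.384]
 [ 0.     0.     0.     1.   ]]
[0.55  0.    0.219] [-3.14  -0.     1.571] 0.15 0.09418935451715706
```

View pics/scene0.png

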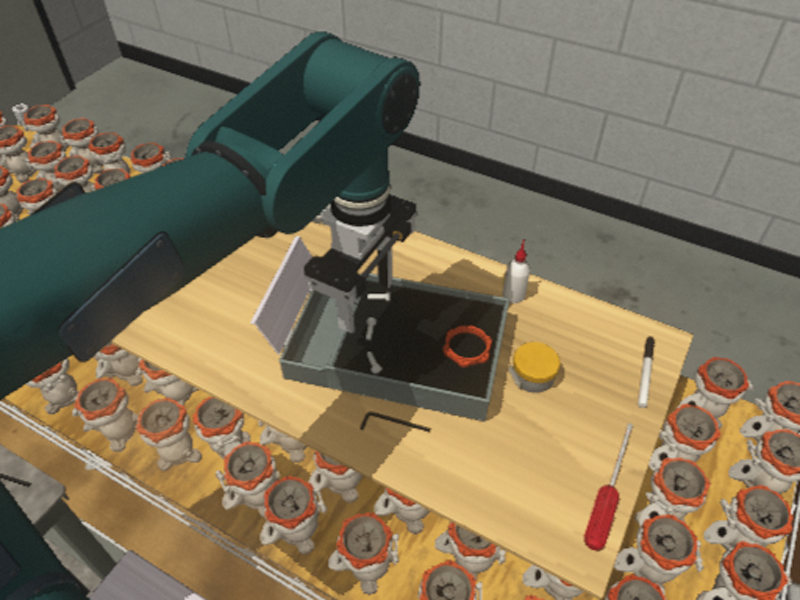

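View pics/wrist0.png

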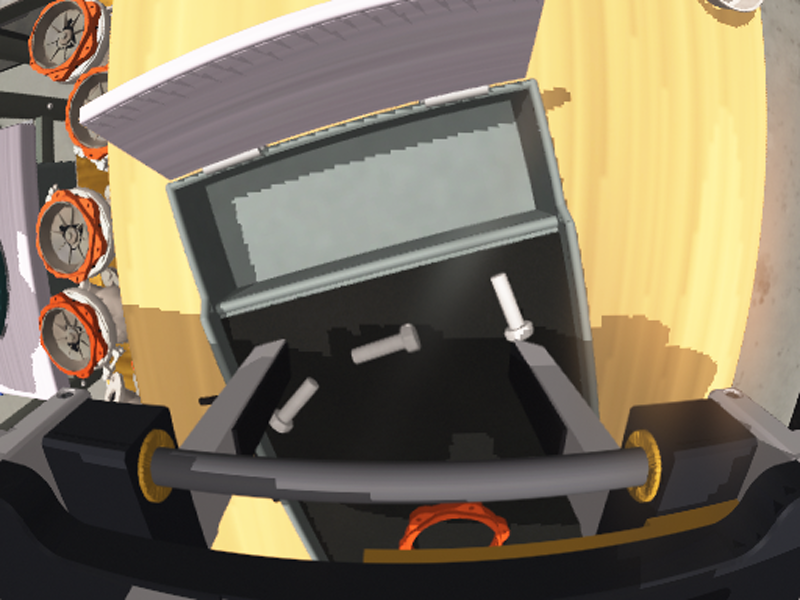

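View pics/side0.png

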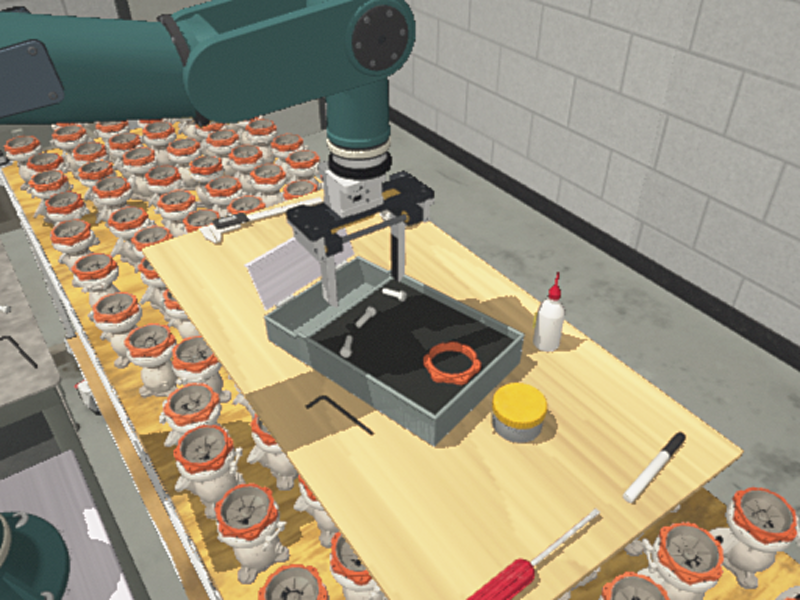

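Wrist view (800x600): the deck edge runs from (220,305) to (558,222), with the trough and open lid above it. The bolts lie at about (297,404), (384,347) and (510,305). The ring is at (455,540), and the fingers are just above the bolts. In the scene view the tray's away-end rim corners are at about (487,402) and (508,297), and the ring is at (468,346).

Run:
```python
from h import *
np.set_printoptions(precision=4,suppress=True)
k=1.5625
P=lambda n,uv,z:to_plane(n,[(a/k,b/k) for a,b in uv],z)[:,:2]
e=P('wrist',[(220,308),(558,225)],.161);print('edge',e)
cor=P('wrist',[(168,185),(540,82)],.165);print('outer corners',cor)
sc=P('scene',[(487,403),(508,297)],.173);print('away corners scene',sc)
sd=P('side',[(437,440-28),(522,336)],.173);print('away corners side',sd)
from scipy.optimize import least_squares
src=np.array([[-.091,.082],[.091,.082],[-.095,.150],[.095,.150],[-.095,-.15],[.095,-.15]]);dst=np.vstack([e,cor,sc])
R=lambda t:np.array([[np.cos(t),-np.sin(t)],[np.sin(t),np.cos(t)]])
r=least_squares(lambda q:((src@R(q[2]).T+q[:2])-dst).ravel(),[.55,.0,.25],loss='soft_l1',f_scale=.004)
q=r.x;print('tray',q,np.degrees(q[2]));print(((src@R(q[2]).T+q[:2])-dst))
np.save('tray.npy',q)
T=lambda p:(p-q[:2])@R(q[2])
print('bolts w',T(P('wrist',[(281,425),(314,382),(412,338),(355,356),(520,330),(498,278)],.167)))
print('bolts side',T(P('side',[(345,350),(350,338),(358,326),(373,310),(404,295),(385,291)],.167)))
print('ring',T(P('scene',[(468,346)],.167)),T(P('side',[(452,363)],.167)))
print('tcp',T(np.array([[.55,0]])))
```

```text
edge [[0.4551 0.0094]
 [0.6294 0.053 ]]
outer corners [[0.4323 0.0758]
 [0.6171 0.1233]]
away corners scene [[ 0.504  -0.2136]
 [ 0.6935 -0.1633]]
away corners side [[ 0.5151 -0.2091]
 [ 0.6867 -0.168 ]]
tray [ 0.5622 -0.0458  0.2523] 14.455487125752331
[[-0.0015  0.0015]
 [ 0.0004  0.0033]
 [ 0.0004  0.    ]
 [-0.0004 -0.0001]
 [ 0.0036 -0.0011]
 [-0.0019 -0.004 ]]
bolts w [[-0.0781  0.0089]
 [-0.051   0.0303]
 [ 0.0047  0.0419]
 [-0.0257  0.0395]
 [ 0.0589  0.0319]
 [ 0.0529  0.0614]]
bolts side [[-0.0753  0.0133]
 [-0.0544  0.0246]
 [-0.0299  0.0332]
 [ 0.0083  0.0407]
 [ 0.0617  0.0297]
 [ 0.0511  0.0565]]
ring [[-0.0055 -0.1051]] [[-0.0049 -0.1067]]
tcp [[-0.0004  0.0474]]
```

Request:
carry_out(
  increments=[
    [232, [0, 0, 0], -7.2],
    [232, [0, 0, 0], -7.26],
    [232, [-16, -5, 0], 0],
    [232, [-15, -5, 0], 0],
    [232, [0, 0, 0], 0],
    [232, [0, 0, 0], 0],
    [232, [0, 0, 15], 0],
    [232, [0, 0, 15], 0],
  ],
)

```text
time: 0.95
tool_pos: [0.5482, -0.0321, 0.1885]
ee_rot: [3.141, 0.0, 1.824]
wrist_force: [-0.3, -0.2, -0.4]
width: 0.0333
finger_force: 0.0
```

```bash
cat >> h.py <<'E'
def tray(p):
    q=np.load('tray.npy');c,s=np.cos(q[2]),np.sin(q[2]);d=np.array(p[:2])-q[:2]
    return np.round([1e3*(c*d[0]+s*d[1]),1e3*(-s*d[0]+c*d[1]),1e3*(p[2]-.119)],1)
def st():
    o=robot.get_obs();print(o['time'],tray(o['tool_pos']),np.degrees(o['ee_rot']).round(1),o['width'],np.round(o['wrist_force'],1))
E
python3 -c "
from h import *
st();i=robot.snapshot('wrist');cv2.imwrite('pics/w1.png',cv2.resize(i,(800,600)));i=robot.snapshot('side');cv2.imwrite('pics/s1.png',cv2.resize(i[150:310,150:350],(800,640))[:600])"
```

```text
0.95 [-10.2  16.7  69.5] [180.    0.  104.5] 0.03330424825007128 [-0.3 -0.2 -0.4]
```

View pics/w1.png

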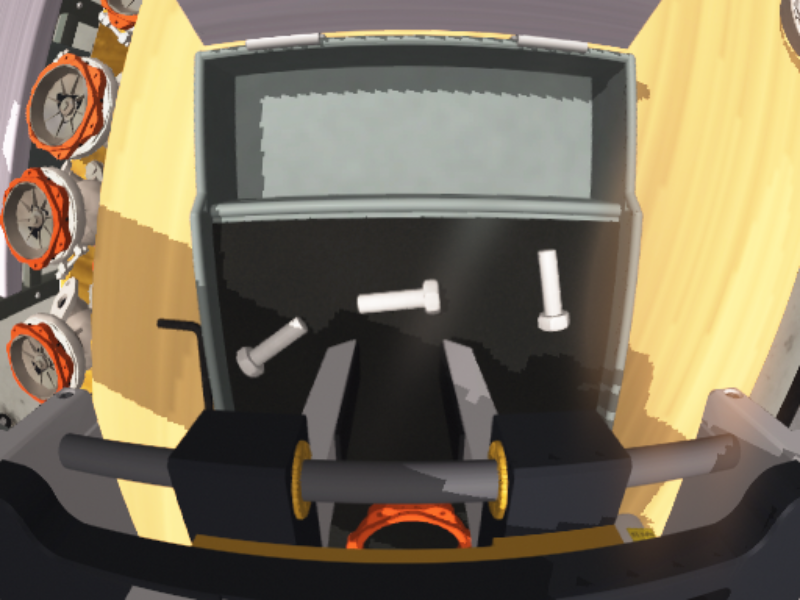

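The tool is now aligned with the tray. The three bolts are ahead of the fingers, with bolt 2 at (398,298) directly ahead, and the fingers are still closing.

Request:
carry_out(
  increments=[
    [232, [0, 0, 0], 0],
    [232, [0, 0, 0], 0],
    [232, [0, 0, 5], 0],
    [232, [0, 0, 5], 0],
    [232, [0, 0, 0], 0],
    [232, [3, 0, 0], 0],
    [232, [4, 0, 0], 0],
    [232, [4, 0, 0], 0],
  ],
)

```text
time: 1.85
tool_pos: [0.5454, -0.0215, 0.1798]
ee_rot: [3.141, 0.0, 1.823]
wrist_force: [0.0, 0.3, -0.5]
width: 0.0085
finger_force: 0.1
```

Request:
carry_out(
  increments=[
    [232, [5, 0, 0], 0],
    [232, [5, 0, 0], 0],
    [232, [5, 0, 0], 0],
    [232, [5, 0, 0], 0],
    [232, [5, 0, 0], 0],
    [232, [5, 0, 0], 0],
    [232, [5, 0, 0], 0],
    [232, [5, 0, 0], 0],
  ],
)

```text
time: 2.65
tool_pos: [0.5352, 0.0173, 0.1794]
ee_rot: [-3.142, -0.0, 1.823]
wrist_force: [-0.1, -0.2, -0.2]
width: 0.0084
finger_force: 0.0
```

```bash
python3 -c "
from h import *
st();i=robot.snapshot('wrist');cv2.imwrite('pics/w2.png',i)"
```

```text
2.65 [-10.4  67.8  60.4] [-180.    -0.   104.5] 0.008410051833733835 [-0.1 -0.2 -0.2]
```

View pics/w2.png

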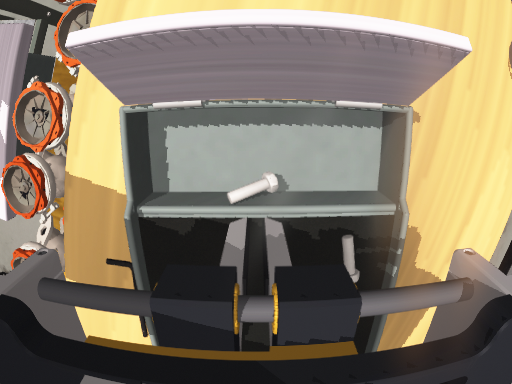

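Bolt 2 has gone over the edge at (252,188). Next is bolt 3, which is at (350,258).

Request:
carry_out(
  increments=[
    [232, [5, 0, 0], 0],
    [232, [5, 0, 0], 0],
    [232, [5, 0, 0], 0],
    [232, [0, 0, -20], 0],
    [232, [-25, 22, 0], 0],
    [232, [-25, 22, 0], 0],
    [232, [-25, 22, 0], 0],
    [232, [-2, 0, 0], 0],
  ],
)

```text
time: 3.5
tool_pos: [0.6167, -0.0286, 0.1979]
ee_rot: [-3.141, 0.0, 1.821]
wrist_force: [0.5, -0.4, -0.7]
width: 0.0082
finger_force: 0.0
```

Request:
carry_out(
  increments=[
    [232, [0, 0, 10], 0],
    [232, [0, 0, 11], 0],
    [232, [0, 0, 0], 0],
    [232, [3, 0, 0], 0],
    [232, [4, 0, 0], 0],
    [232, [4, 0, 0], 0],
    [232, [5, 0, 0], 0],
    [232, [5, 0, 0], 0],
  ],
)

```text
time: 4.3
tool_pos: [0.6095, -0.0059, 0.1789]
ee_rot: [3.141, 0.0, 1.823]
wrist_force: [0.2, -0.4, 0.6]
width: 0.0088
finger_force: 0.2
```

Request:
carry_out(
  increments=[
    [232, [5, 0, 0], 0],
    [232, [5, 0, 0], 0],
    [232, [5, 0, 0], 0],
    [232, [5, 0, 0], 0],
    [232, [5, 0, 0], 0],
    [232, [5, 0, 0], 0],
    [232, [5, 0, 0], 0],
    [232, [5, 0, 0], 0],
  ],
)

```text
time: 5.1
tool_pos: [0.5993, 0.0329, 0.1784]
ee_rot: [-3.141, -0.0, 1.823]
wrist_force: [-0.2, 0.9, 0.8]
width: 0.0086
finger_force: 0.0
```

```bash
python3 -c "
from h import *
st();i=robot.snapshot('wrist');cv2.imwrite('pics/w3.png',i)"
```

```text
5.1 [55.6 66.9 59.4] [-180.    -0.   104.5] 0.008633706391231497 [-0.2  0.9  0.8]
```

View pics/w3.png

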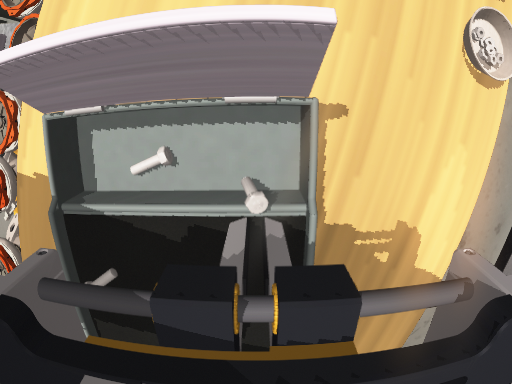

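Bolt 2 lies in the trough at (152,160). Bolt 3 is tipping over the edge at (255,195), so I push on and then go to bolt 1.

Request:
carry_out(
  increments=[
    [232, [5, 0, 0], 0],
    [232, [5, 0, 0], 0],
    [232, [5, 0, 0], 0],
    [232, [5, 0, 0], 0],
    [232, [5, 0, 0], 0],
    [232, [0, 0, 0], 0],
    [232, [0, 0, -21], 0],
    [232, [-30, -36, 0], 0],
  ],
)

```text
time: 5.95
tool_pos: [0.5686, 0.021, 0.2014]
ee_rot: [3.136, 0.0, 1.829]
wrist_force: [-0.1, -1.5, 0.7]
width: 0.0082
finger_force: 0.0
```

Request:
carry_out(
  increments=[
    [232, [-30, -36, 0], 0],
    [232, [-30, -36, 0], 0],
    [232, [-14, -13, 0], 0],
    [232, [0, 0, 0], 0],
    [232, [0, 0, 10], 0],
    [232, [0, 0, 11], 0],
    [232, [0, 0, 0], 0],
    [232, [3, 0, 0], 0],
  ],
)

```text
time: 6.75
tool_pos: [0.5012, -0.0706, 0.1774]
ee_rot: [-3.14, -0.001, 1.824]
wrist_force: [0.1, 0.1, 0.8]
width: 0.0086
finger_force: 0.0
```

```bash
python3 -c "
from h import *
st();i=robot.snapshot('wrist');cv2.imwrite('pics/w4.png',i)"
```

```text
6.75 [-65.2  -8.8  58.4] [-1.799e+02 -1.000e-01  1.045e+02] 0.008595764172494849 [0.1 0.1 0.8]
```

View pics/w4.png

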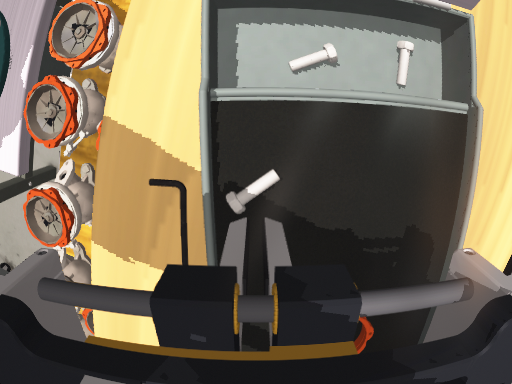

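Two bolts lie on the trough floor, at (313,57) and (403,62). Bolt 1 is right ahead of the fingers at (252,190).

Request:
carry_out(
  increments=[
    [232, [4, 0, 0], 0],
    [232, [4, 0, 0], 0],
    [232, [4, 0, 0], 0],
    [232, [4, 0, 0], 0],
    [232, [5, 0, 0], 0],
    [232, [5, 0, 0], 0],
    [232, [5, 0, 0], 0],
    [232, [5, 0, 0], 0],
  ],
)

```text
time: 7.6
tool_pos: [0.4922, -0.0362, 0.1786]
ee_rot: [3.141, 0.0, 1.823]
wrist_force: [-0.3, 0.3, -0.0]
width: 0.0083
finger_force: 0.1
```

Request:
carry_out(
  increments=[
    [232, [5, 0, 0], 0],
    [232, [5, 0, 0], 0],
    [232, [5, 0, 0], 0],
    [232, [5, 0, 0], 0],
    [232, [5, 0, 0], 0],
    [232, [5, 0, 0], 0],
    [232, [5, 0, 0], 0],
    [232, [5, 0, 0], 0],
  ],
)

```text
time: 8.4
tool_pos: [0.4822, 0.0026, 0.1784]
ee_rot: [-3.142, -0.0, 1.823]
wrist_force: [-0.1, -0.5, 0.5]
width: 0.0081
finger_force: 0.0
```

```bash
python3 -c "
from h import *
st();i=robot.snapshot('wrist');cv2.imwrite('pics/w5.png',i)"
```

```text
8.4 [-65.4  66.9  59.4] [-180.    -0.   104.5] 0.008127642621560793 [-0.1 -0.5  0.5]
```

View pics/w5.png

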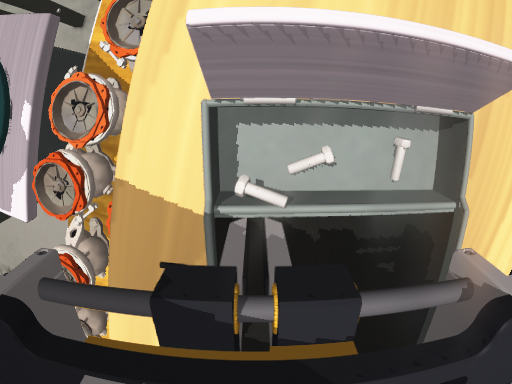

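Bolt 1 is tipping into the trough at (262,190). I finish the push, then lift over the lid to its outer side.

Request:
carry_out(
  increments=[
    [232, [5, 0, 0], 0],
    [232, [5, 0, 0], 0],
    [232, [5, 0, 0], 0],
    [232, [5, 0, 0], 0],
    [232, [0, 0, 0], 0],
    [232, [-5, 0, -32], 0],
    [232, [0, 0, -35], 0],
    [232, [0, 20, -35], 0],
  ],
)

```text
time: 9.25
tool_pos: [0.4968, 0.0213, 0.2821]
ee_rot: [-3.141, 0.0, 1.822]
wrist_force: [1.4, -0.5, -0.0]
width: 0.0082
finger_force: 0.0
```

```bash
python3 -c "
from h import *
st();i=robot.snapshot('wrist');cv2.imwrite('pics/w6.png',i)"
```

```text
9.25 [-46.5  81.2 163.1] [-180.     0.   104.4] 0.00819209166333994 [ 1.4 -0.5 -0. ]
```

View pics/w6.png

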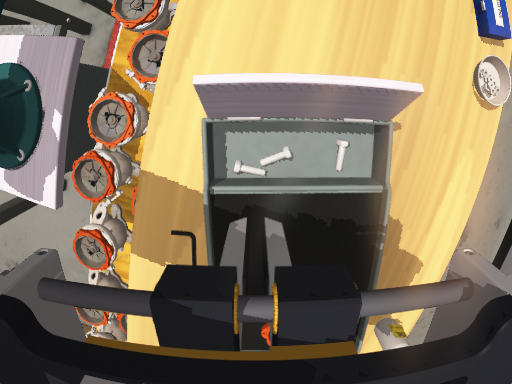

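All three bolts lie on the trough floor, at (250,169), (275,156) and (341,156). Now the lid.

Request:
carry_out(
  increments=[
    [232, [34, 15, 0], 0],
    [232, [34, 15, 0], 0],
    [232, [34, 15, 0], 0],
    [232, [31, 0, 0], 0],
    [232, [0, 0, 0], 0],
    [232, [0, 0, 20], 0],
    [232, [0, 0, 20], 0],
    [232, [0, 0, 17], 0],
  ],
)

```text
time: 10.1
tool_pos: [0.5083, 0.1607, 0.2224]
ee_rot: [-3.141, 0.001, 1.823]
wrist_force: [1.3, 0.2, 0.2]
width: 0.0087
finger_force: 0.0
```

```bash
python3 -c "
from h import *
st()"
```

```text
10.1 [ -0.6 213.4 103.4] [-180.     0.   104.4] 0.00870020838293563 [1.3 0.2 0.2]
```

Request:
carry_out(
  increments=[
    [232, [-8, 0, 0], 0],
    [232, [-8, 0, 0], 0],
    [232, [-8, 0, 0], 0],
    [232, [-6, 0, 0], 0],
    [232, [-6, 0, -2], 0],
    [232, [-6, 0, -1], 0],
    [232, [-6, 0, -1], 0],
    [232, [-6, 0, -1], 0],
  ],
)

```text
time: 10.9
tool_pos: [0.5219, 0.1089, 0.2285]
ee_rot: [-3.142, 0.0, 1.823]
wrist_force: [0.1, 0.5, -0.8]
width: 0.0083
finger_force: 0.3
```

Request:
carry_out(
  increments=[
    [232, [-6, 0, 0], 0],
    [232, [-6, 0, 1], 0],
    [232, [-6, 0, 1], 0],
    [232, [-6, 0, 2], 0],
    [232, [-6, 0, 3], 0],
    [232, [-6, 0, 4], 0],
    [232, [-5, 0, 4], 0],
    [232, [-5, 0, 5], 0],
  ],
)

```text
time: 11.7
tool_pos: [0.5334, 0.0644, 0.2082]
ee_rot: [3.141, 0.0, 1.823]
wrist_force: [-0.6, 0.4, 0.7]
width: 0.0085
finger_force: 0.2
```

```bash
python3 -c "
from h import *
st();i=robot.snapshot('wrist');cv2.imwrite('pics/w7.png',i)"
```

```text
11.7 [ -0.4 113.8  89.2] [180.    0.  104.5] 0.008542429854285629 [-0.6  0.4  0.7]
```

View pics/w7.png

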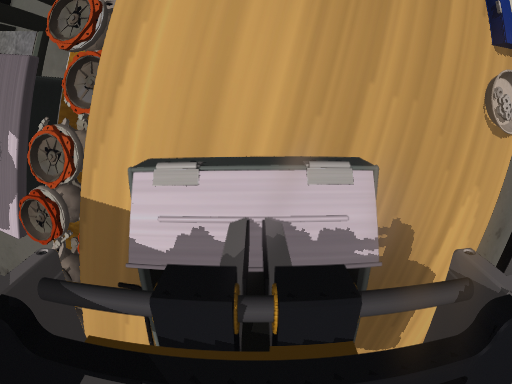

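The lid is following, now half closed with the tips on its top face. Press on down.

Request:
carry_out(
  increments=[
    [232, [-2, 0, 5], 0],
    [232, [-2, 0, 5], 0],
    [232, [-1, 0, 5], 0],
    [232, [-1, 0, 4], 0],
    [232, [0, 0, 3], 0],
    [232, [0, 0, 2], 0],
    [232, [0, 0, 2], 0],
    [232, [0, 0, 1], 0],
  ],
)

```text
time: 12.55
tool_pos: [0.5348, 0.0591, 0.1827]
ee_rot: [3.141, 0.0, 1.823]
wrist_force: [-3.0, -0.6, 6.9]
width: 0.0083
finger_force: 3.6
```

Request:
carry_out(
  increments=[
    [232, [0, 0, 1], 0],
    [232, [0, 0, 0], 0],
    [232, [0, 0, 0], 0],
    [232, [0, 0, -15], 0],
    [232, [0, 0, -30], 0],
    [232, [0, 0, -30], 0],
    [232, [0, 0, 0], 0],
    [232, [0, 0, 0], 0],
  ],
)

```text
time: 13.35
tool_pos: [0.5353, 0.0591, 0.2566]
ee_rot: [3.139, 0.001, 1.823]
wrist_force: [0.4, 0.7, -1.1]
width: 0.0082
finger_force: 0.0
```

```bash
python3 -c "
from h import *
st();i=robot.snapshot('side');cv2.imwrite('pics/s8.png',cv2.resize(i[140:300,150:350],(750,600)))"
```

```text
13.35 [  0.2 108.3 137.6] [179.9   0.  104.5] 0.008218850749206448 [ 0.4  0.7 -1.1]
```

View pics/s8.png

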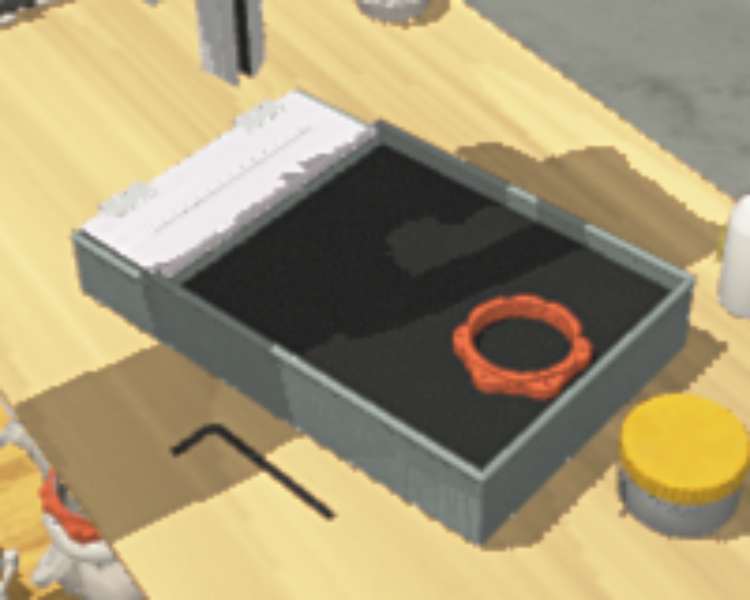

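The lid lies flat shut along (80,235)–(375,125). The deck is empty except for the ring at (523,345), and the hex key and tub have not moved. The gripper is clear.

```bash
python3 -c "
from h import *
print(robot.close_job())"
```

```text
the job is handed in; nothing more can be done
None
```

I swept all three bolts into the trough, pushed the lid fully shut and handed the job in at about 13 s. In the last picture the ring, hex key and tub had not moved; the oil bottle was only partly in view. The hand-in gave no verdict.

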